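# Pull the middle parts tray out of the stack

### The arm

A 7-joint arm with a two-finger parallel gripper is mounted at the origin on the work surface. World frame = base frame: x ahead of the robot, y to its left, z up, the work surface at z = 0. Lengths are in m, angles in degrees, forces in N, time in s.
With the tool pointing down it reaches from about 0.425 to 0.875 m from the base axis. Payload 4.7 kg.
Tool frame: the origin (TCP) lies midway between the tips of the shut fingers; the grasp point (between the pads) lies 19 mm behind it; z points along the fingers, x is the direction in which the jaws open and shut, and the axes are right-handed (so a half turn about z gives the same grasp; the last joint's range is limited). The gripper opens to 87 mm and grips with 3 to 60 N. Pads are 19 mm wide; open, the fingers measure 117 mm over their backs; the gripper's body (75 mm by 190 mm) begins 51 mm behind the grasp point.
Start: joints at [71.74, 18.392, -4.016, 83.108, 1.295, 78.541, -3.26], TCP at [0.212, -0.614, 0.223] pointing down, gripper open.
Joint ranges: [-163.93, 163.93], [-17.29, 119.83], [-79.2, 71.16], [3.27, 140.29], [-89.18, 269.18], [5.43, 117.66], [-154.24, 154.24]. Speed limits (degrees/s): [147.25, 147.25, 180, 180, 180, 180, 180].

### API

Orientations are given as [roll, pitch, yaw] about the fixed x, y, z axes, in that order (R = Rz(yaw) Ry(pitch) Rx(roll)).
In Python, from cell import telemetry, optics, env gives the robot as it stands.
- The arm moves only by the tool arm_command, never from a script. Its arguments are lists of equal length, an entry for each row: "translation": the shift along the tool's x, y, z in cm, a list of three; "twist": the turn about the tool's z in degrees. In form: {"translation": [[x, y, z], ...], "twist": [twist, ...]}. A call has 1 to 10 rows; each row shifts and turns the pose as measured when the row begins, along the tool's axes as they then stand; what a row does not reach is not made up. A row lasts 1/8 s, in which the tool goes at most 62.5 mm and 10.7 degrees, less where a joint would pass 70% of its speed; a pose out of reach is approached as far as the arm can. A call is refused whole if a number of a shift passes 6.25 or a number of a turn 10.7, either way. A call with a gripper value outside its range is refused whole. "grip" is the opening in per cent of the stroke, from 0 (shut) to 100 (fully open), set as the call begins (left out, the last holds). The fingers move at their own pace and stop on an object; "force" is the grip in N (left out, the last holds). Time passes only in rows, so rows that do not move let the fingers close. It gives the time, the measured TCP pose, the force and the opening at its end, in the units of the state.
- telemetry.get_obs(): the state, without advancing time (a new reading comes with each control period).
- optics.read_camera(name): name is "scene" or "top" or "wrist"; returns a dict with "img" (480x640x3 uint8, blue, green, red), "fx", "fy", "cx", "cy" (pixels), "extrinsics" (4x4, takes a point from camera to world coordinates); the wrist camera has in their place "hand_eye" (4x4, takes a point from camera to tool coordinates, whose origin is the TCP and whose axes are the tool frame's). Camera axes: x right, y up, looking along -z (the intrinsics and any distortion apply to the point x, -y, -z); pixel columns grow to the right and rows downward; lengths in m; the calibration is good to about 2 mm. A picture is of the moment at which its call begins: read the wrist's pose just before it. There is no depth.
- env.sign_off(): hands the job in, once; it reports no verdict.
The state is a dict: "time_s": time; "qpos": joint angles; "joint_velocities": joint speeds; "effort": joint torques, N m; "tool_pos": TCP position; "tool_rot": TCP orientation; "force": force on the tool from outside, world axes, zero at the start; "wrist_torque": the same for the moment, N m; "grip_width": finger opening in m.
Only numpy, scipy, OpenCV 4.12 (cv2) and the standard library are available. Lean on these libraries where they do the work, as an engineer would, in place of code of your own. Each camera call takes 0.05 s, during which the arm holds its last target. There are 200 camera calls.

### The job

I need the open parts tray in the middle of the stack. Lift the tray with the handle off and set it down on the rubber mat, then slide the middle tray sideways, flat and without lifting it (it holds small parts), until it sits wholly on the brown wooden block next to the stack. Then lower the handled tray gently onto the grey case that was under the stack, square with it and with edges evenly lined up; leave the case and the other things where they are.

Things in the scene. Friction and masses are not known exactly. Their poses are not given: they have to be found in the camera images.
- top_grip (a point): Centre of the handle bar of the top tray (black open tray 160 x 110 x 35 mm): a straight aluminium bar lengthwise over the tray's middle, 130 mm long (x), 16 x 16 mm in section, its centre 88 mm above the tray's underside. Under the bar it is open for 50 mm, save for end posts 59 mm either side of centre. z: up. At the start the tray rests on the middle tray.
- top_tray: The same handled tray, about 0.3 to 0.65 kg, the same shape turned half round; origin at the centre of its underside, x its long direction. It holds two small flat boxes 22 mm high, one on each side of the bar.
- mid_center (a point): Centre (17.5 mm above the underside) of the middle tray: off-white plastic open tray 160 (x) x 110 (y) x 35 (z) mm, walls 4 mm, weight about 0.25 to 0.5 kg, no handle, two chrome seat clamps inside. At the start it rests loosely on the case, under the handled tray; its flat underside slides freely on the case and the block.
- mid_tray: The same middle tray; origin at the centre of its underside.
- case: Grey lidded plastic case, bottom of the stack: 170 (x) x 120 (y) x 46 mm high, flat top, 1.3 kg, standing loose on the shelf. Origin at the centre of its underside. The brown wooden block stands against one of its long sides, on +y or -y of the case (varies).
- board: Brown wooden block fixed to the shelf beside the case with a 4 mm gap, parallel to it: 220 (x) x 170 (y) x 44 mm high, flat top 2 mm lower than the case's. Origin at the centre of its underside, so its centre is 149 mm from the case's centre.
- mat: Black rubber mat fixed flat on the shelf, 200 (x) x 150 (y) x 3 mm. Origin at the centre of its underside.
- bell: Steel bicycle bell, dome 64 mm across, 45 mm high; bystander. Origin at the centre of its underside.
- hex_key: Orange L-shaped hex key, 165 x 50 mm, 10 mm thick, lying flat; bystander. Origin near the middle of the long arm.
- saddle: Black plastic saddle about 270 x 150 x 62 mm, lying on its rails; bystander. Origin under its middle, nose towards its -x.
Mind the look-alikes: they are no part of the job. Leave any green look-alike of the mid_tray alone.

How it is judged (in metres and radians):
On the way, in this order (a step that is already met when the one before it is completed fails the run):
1. the handled tray stands on the mat, let go (x of top_grip in the frame of mat between -0.07 and 0.07 m and y of top_grip in the frame of mat between -0.07 and 0.07 m and z of top_grip in the frame of mat below 0.097 m and angle between top_grip's own z axis and vertical below 0.06 rad and contact force between the fingers and top_tray below 0.3 N), for 0.2 s.
2. the middle tray lies wholly on the brown wooden block (x of mid_center in the frame of board between -0.035 and 0.035 m and y of mid_center in the frame of board between -0.035 and 0.035 m and z of mid_center in the frame of board between 0.056 and 0.067 m and angle between the x axis of mid_center and the x axis of board, either way round below 0.45 rad and angle between mid_center's own z axis and vertical below 0.06 rad), for 0.2 s.
At the end, for the whole second after the job is handed in: Middle tray flat on the brown wooden block (centres within 35 mm along each side, turned under 0.45 rad); handled tray upright directly on the case (centres within 12 mm along each side, turned under 0.12 rad); both at rest (all of step 2 and x of top_grip in the frame of case between -0.012 and 0.012 m and y of top_grip in the frame of case between -0.012 and 0.012 m and z of top_grip in the frame of case between 0.129 and 0.139 m and angle between the x axis of top_grip and the x axis of case, either way round below 0.12 rad and angle between top_grip's own z axis and vertical below 0.05 rad and linear speed of each of mid_tray, top_tray below 0.02 m/s); the robot touches nothing.
It fails at once if the middle tray is lifted more than 20 mm or tipped more than 15 degrees (height (world z) of mid_center above 0.084 m or angle between mid_center's own z axis and vertical above 0.26 rad).
It fails at once if the handled tray is dropped or banged onto the case (over 80 N) (contact force between top_tray and case above 80 N).
It fails at once if the case is shifted more than 30 mm (distance of case from where it was at the start of the episode above 0.03 m).
It fails at once if the bell, hex key or saddle is moved more than 30 mm (distance of any of bell, hex_key, saddle from where it was at the start of the episode above 0.03 m).
It also fails if it takes over 72 s, if anything falls off the work surface, if the arm or the gripper's body presses on something with over 40 N, if the wrist force passes 120 N, or if a joint passes its speed limit or range.

## Working session

There is one attempt and no reset: what is moved stays moved. The work goes in short steps, Python scripts to look and compute and a tool call to move; the robot and the scene stay as the last step left them, time stands still between calls to the robot, and variables do not carry over. Pictures are saved under pics/ and viewed, about 8 in all and at most 12, crops included, and the job is handed in when it is done.

Besides the shell and the picture viewer there is one more tool, called after "Request:" by a JSON object that holds its "name" and its "arguments", one argument or row to a line. arm_command: Moves the arm, as the interface text tells. Its arguments: {"type":"object","properties":{"translation":{"type":"array","items":{"type":"array","items":{"type":"number"}}},"twist":{"type":"array","items":{"type":"number"}},"grip":{"type":"number"},"force":{"type":"number"}},"required":["translation","twist"]}

```bash
mkdir -p pics; ls; python3 - <<'E'
from cell import telemetry, optics
import cv2,numpy as np
o=telemetry.get_obs();print(o)
for n in ["scene","top"]:
    c=optics.read_camera(n);cv2.imwrite(f"pics/{n}0.png",c["img"]);print(n,{k:v for k,v in c.items() if k!="img"})
E
```

```text
pics
{'time_s': 0.0, 'qpos': array([71.74019809, 18.44013256, -4.01445034, 83.1749669 ,  1.29544066,
       78.54027653, -3.25925885]), 'joint_velocities': array([-0.0526879 , -0.02095063, -0.06951059,  0.08782798, -0.04848923,
        0.01581954,  0.00187338]), 'effort': array([ 1.64486075e-03, -4.91289139e+01, -4.02944684e-01, -3.12528348e+01,
       -6.38852036e-02,  4.38462419e-02,  1.42728791e-04]), 'tool_pos': array([ 0.21210278, -0.61383645,  0.22144864]), 'tool_rot': array([ 1.79993506e+02,  1.10113396e-01, -7.09306500e+01]), 'force': array([-0.0339368 , -0.57645695, -0.17269937]), 'wrist_torque': array([-0.02973468,  0.03635519,  0.03989475]), 'grip_width': 0.08696648206542464}
scene {'fx': 557.5582939781873, 'fy': 557.5582939781873, 'cx': 324.1498158563791, 'cy': 232.7472507963528, 'extrinsics': array([[ 0.63743597, -0.53817206,  0.55140386,  1.20760515],
       [ 0.77039778,  0.45701306, -0.44455183, -0.49696472],
       [-0.0127534 ,  0.70817364,  0.70592312,  1.04163629],
       [ 0.        ,  0.        ,  0.        ,  1.        ]])}
top {'fx': 560.7840655283043, 'fy': 560.7840655283043, 'cx': 327.4267585808345, 'cy': 233.47180245226517, 'extrinsics': array([[ 1.57387974e-04,  9.85573629e-01, -1.69247149e-01,
         3.03296618e-01],
       [-9.99950544e-01, -1.52790297e-03, -9.82729149e-03,
         6.30255225e-02],
       [-9.94411255e-03,  1.69240325e-01,  9.85524646e-01,
         1.33281269e+00],
       [ 0.00000000e+00,  0.00000000e+00,  0.00000000e+00,
         1.00000000e+00]])}
```

View pics/scene0.png

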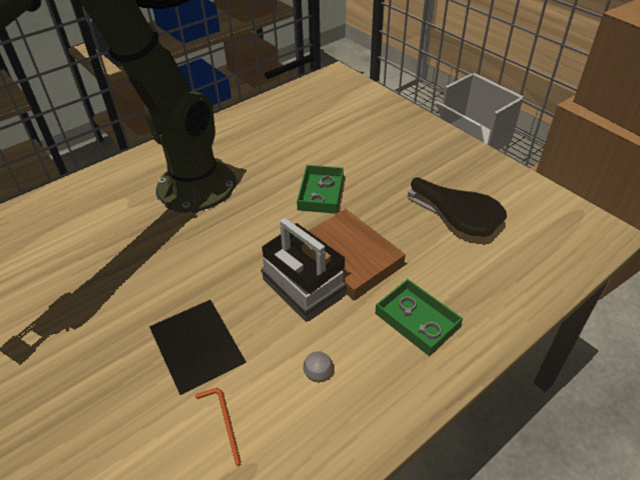

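View pics/top0.png

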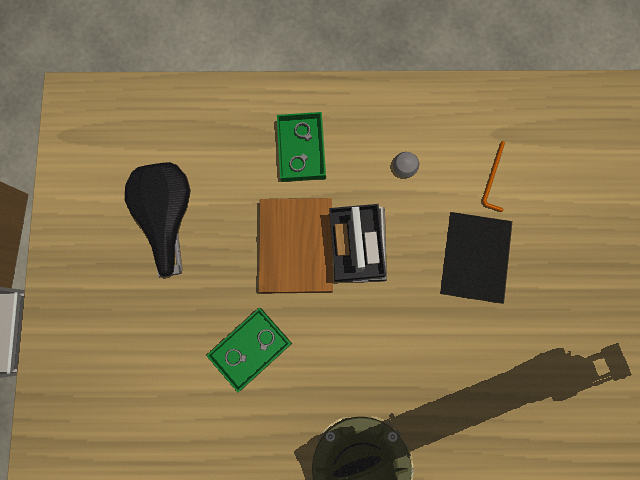

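The scene view shows the stack (bar at ~(303,237), with the case below), the brown block at (350,255), the mat at (197,345), the bell at (318,366) and the hex key at (220,425). In the top view the stack is at (357,243), the block at (295,245) and the mat at (477,258).

Candidates (top px):
- **Handled tray:** only the black tray at (357,243) has a bar.
- **Middle tray:** the off-white tray under it, at (385,245). The green trays at (301,147) and (249,349) are look-alikes, so I'll leave them.
- **Black flat things:** the mat at (477,258) and the saddle at (157,210). I choose the mat.

Next I'll measure and take one close crop.

```bash
cat > h.py <<'E'
import numpy as np,cv2
from cell import telemetry,optics
def T(c):
    if "extrinsics" in c: return c["extrinsics"]
    return c["tool"]@c["hand_eye"]
def toolT():
    from scipy.spatial.transform import Rotation as R
    o=telemetry.get_obs();M=np.eye(4);M[:3,:3]=R.from_euler('xyz',o["tool_rot"],degrees=True).as_matrix();M[:3,3]=o["tool_pos"];return M
def cam(n):
    M=toolT();c=optics.read_camera(n);c["tool"]=M;return c
def onplane(c,px,z):
    px=np.atleast_2d(np.asarray(px,float));M=T(c)
    d=np.c_[(px[:,0]-c["cx"])/c["fx"],-(px[:,1]-c["cy"])/c["fy"],-np.ones(len(px))]@M[:3,:3].T
    s=(z-M[2,3])/d[:,2];return M[:3,3]+d*s[:,None]
def blob(mask,near):
    cs,_=cv2.findContours(mask.astype(np.uint8),cv2.RETR_EXTERNAL,cv2.CHAIN_APPROX_NONE)
    cs=[k for k in cs if cv2.contourArea(k)>80]
    return min(cs,key=lambda k:abs(cv2.pointPolygonTest(k,near,True)) if cv2.pointPolygonTest(k,near,False)<0 else 0)
def rect(c,cnt,z):
    p=onplane(c,cnt[:,0,:],z)[:,:2]
    (ctr,(w,h),a)=cv2.minAreaRect((p*1000).astype(np.float32))
    if w<h: w,h,a=h,w,a+90
    return np.r_[ctr].round(1),round(w,1),round(h,1),round((a+90)%180-90,1)
E
python3 - <<'E'
from h import *
c=cam("top");im=c["img"];hsv=cv2.cvtColor(im,cv2.COLOR_BGR2HSV);H,S,V=cv2.split(hsv)
print("px hsv",[hsv[y,x].tolist() for x,y in[(295,245),(477,258),(360,240),(372,248),(150,420),(383,245)]])
mat=blob((V<60),(477,258));print("mat",rect(c,mat,.003))
b=blob((H<14)&(S>120)&(V>60),(295,245));print("board",rect(c,b,.044))
bar=blob((S<40)&(V>150),(358,237));print("bar",rect(c,bar,.177))
s=cam("scene");im2=s["img"];hs=cv2.cvtColor(im2,cv2.COLOR_BGR2HSV);H,S,V=cv2.split(hs)
m=blob((V<60),(197,345));print("mat scene",rect(s,m,.003))
b2=blob((H<14)&(S>120)&(V>60),(360,255));print("board scene",rect(s,b2,.044))
a=cv2.resize(im[180:310,240:400],None,fx=3.5,fy=3.5,interpolation=cv2.INTER_CUBIC)
d=cv2.resize(im2[205:325,240:415],None,fx=3.5,fy=3.5,interpolation=cv2.INTER_CUBIC)[:420]
a=a[:420];w=np.hstack([a,d]);w=cv2.resize(w,(800,int(w.shape[0]*800/w.shape[1])));cv2.imwrite("pics/crop1.png",w);print(w.shape)
E
```

```text
px hsv [[15, 175, 147], [11, 54, 38], [27, 11, 200], [16, 26, 189], [19, 119, 161], [17, 25, 202]]
mat (array([ 474.5, -277.5]), 200.5, 150.1, -8.9)Traceback (most recent call last):
  File "<stdin>", line 5, in <module>
  File "h.py", line 18, in blob
    return min(cs,key=lambda k:abs(cv2.pointPolygonTest(k,near,True)) if cv2.pointPolygonTest(k,near,False)<0 else 0)
ValueError: min() iterable argument is empty
```

```bash
python3 - <<'E'
from h import *
c=cam("top");im=c["img"];hsv=cv2.cvtColor(im,cv2.COLOR_BGR2HSV);H,S,V=cv2.split(hsv)
k=np.ones((3,3),np.uint8);f=lambda m:cv2.morphologyEx(m.astype(np.uint8),cv2.MORPH_OPEN,k)
b=blob(f((H<18)&(S>150)&(V>40)),(295,245));print("board",rect(c,b,.044))
bar=blob(((S<40)&(V>150)),(358,237));print("bar",rect(c,bar,.177),cv2.boundingRect(bar))
blk=blob(f(V<70),(345,270));print("blk",rect(c,blk,.116),cv2.boundingRect(blk))
s=cam("scene");im2=s["img"];hs=cv2.cvtColor(im2,cv2.COLOR_BGR2HSV);H,S,V=cv2.split(hs)
m=blob((V<60),(197,345));print("mat scene",rect(s,m,.003))
b2=blob(f((H<18)&(S>150)&(V>40)),(360,255));print("board scene",rect(s,b2,.044))
cv2.drawContours
a=cv2.resize(im[180:310,240:400],None,fx=3.5,fy=3.5,interpolation=cv2.INTER_CUBIC)
d=cv2.resize(im2[205:325,240:415],None,fx=3.5,fy=3.5,interpolation=cv2.INTER_CUBIC)[:420]
a=a[:420];w=np.hstack([a,d]);w=cv2.resize(w,(800,int(w.shape[0]*800/w.shape[1])));cv2.imwrite("pics/crop1.png",w);print(w.shape)
E
```

```text
board (array([498.7, 150.7]), 221.2, 168.7, 0.6)
bar (array([495.3,  10.4]), 127.7, 14.1, 5.2) (352, 207, 13, 61)
blk (array([491.7,  12.4]), 166.2, 117.4, 4.8) (327, 204, 59, 78)
mat scene (array([ 480.2, -279.4]), 198.2, 147.6, -8.9)
board scene (array([506.1, 146.1]), 219.6, 172.4, 0.5)
(286, 800, 3)
```

View pics/crop1.png

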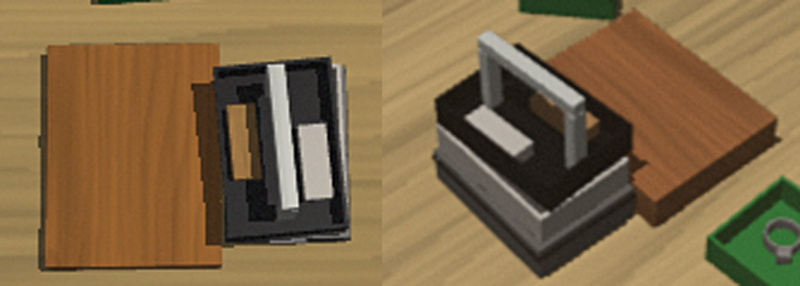

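```bash
cat >> h.py <<'E'
def plan(tgt,yaw,step=.055,tw=10,dec=1):
    "rows (tool axes, cm / deg) that lead from the pose now to tgt [m], yaw [deg]"
    o=telemetry.get_obs();p=o["tool_pos"];y0=o["tool_rot"][2];d=np.array(tgt)-p;t=(y0-yaw+180)%360-180
    n=max(int(np.ceil(np.linalg.norm(d)/step)),int(np.ceil(abs(t)/tw)),1);rows=[]
    for i in range(n):
        a=np.radians(y0-t*i/n);r=d/n*100
        rows.append([round(float(v),dec+1) for v in (r[0]*np.cos(a)+r[1]*np.sin(a),r[0]*np.sin(a)-r[1]*np.cos(a),-r[2])])
    print("now",p.round(4),o["tool_rot"].round(2),"t",round(o["time_s"],2),"grip",round(o["grip_width"],4),"F",o["force"].round(1));print(n,"rows",rows,"twist",round(t/n,2))
E
python3 -c "
from h import *
plan([.495,.01,.32],-84.8)"
```

```text
now [ 0.2122 -0.6141  0.2221] [ 1.800e+02  5.000e-02 -7.093e+01] t 0.25 grip 0.087 F [ 0.5 -0.  -0.2]
13 rows [[-3.83, -3.62, -0.75], [-3.89, -3.55, -0.75], [-3.96, -3.48, -0.75], [-4.02, -3.4, -0.75], [-4.09, -3.33, -0.75], [-4.15, -3.25, -0.75], [-4.21, -3.18, -0.75], [-4.27, -3.1, -0.75], [-4.32, -3.02, -0.75], [-4.38, -2.94, -0.75], [-4.43, -2.85, -0.75], [-4.48, -2.77, -0.75], [-4.53, -2.69, -0.75]] twist 1.07
```

Request:
{"name": "arm_command", "arguments": {
  "translation": [
    [-3.8, -3.6, -1],
    [-3.9, -3.6, -1],
    [-4, -3.5, -1],
    [-4, -3.4, -1],
    [-4.1, -3.3, -1],
    [-4.2, -3.3, -1],
    [-4.2, -3.2, -1],
    [-4.3, -3.1, -1],
    [-4.3, -3, -1],
    [-4.4, -2.9, 0]
  ],
  "twist": [1.1, 1.1, 1.1, 1.1, 1.1, 1.1, 1.1, 1.1, 1.1, 1.1],
  "grip": 100
}}

```text
time_s: 1.5
tool_pos: [0.4376, -0.123, 0.3137]
tool_rot: [-180.0, -0.1, -82.8]
force: [0.7, -0.2, -0.1]
grip_width: 0.087
```

```bash
python3 -c "
from h import *
plan([.495,.01,.32],-84.8)"
```

```text
now [ 0.4376 -0.123   0.3137] [-1.7997e+02 -7.0000e-02 -8.2810e+01] t 1.5 grip 0.087 F [ 0.7 -0.2 -0.1]
3 rows [[-4.16, -2.45, -0.21], [-4.19, -2.4, -0.21], [-4.21, -2.36, -0.21]] twist 0.66
```

Request:
{"name": "arm_command", "arguments": {
  "translation": [
    [-4.2, -2.5, -0.2],
    [-4.2, -2.4, -0.2],
    [-4.2, -2.4, -0.2],
    [0, 0, 0],
    [0, 0, 0]
  ],
  "twist": [0.7, 0.7, 0.7, 0, 0]
}}

```text
time_s: 2.12
tool_pos: [0.4975, 0.0197, 0.3204]
tool_rot: [-179.8, -0.1, -84.5]
force: [0.3, -0.6, -0.9]
grip_width: 0.0872
```

```bash
python3 -c "
from h import *
plan([.495,.01,.15],-84.8)
c=cam('wrist');print(c['hand_eye'].round(3),c['fx']);cv2.imwrite('pics/w1.png',c['img'])"
```

```text
now [0.4975 0.0197 0.3204] [-1.7984e+02 -1.2000e-01 -8.4520e+01] t 2.12 grip 0.0872 F [ 0.3 -0.6 -0.9]
4 rows [[0.24, 0.08, 4.26], [0.24, 0.08, 4.26], [0.24, 0.08, 4.26], [0.24, 0.08, 4.26]] twist 0.07
[[ 1.    -0.001  0.001 -0.001]
 [-0.001 -0.963 -0.271 -0.073]
 [ 0.001  0.271 -0.963 -0.161]
 [ 0.     0.     0.     1.   ]] 399.01631066591324
```

View pics/w1.png

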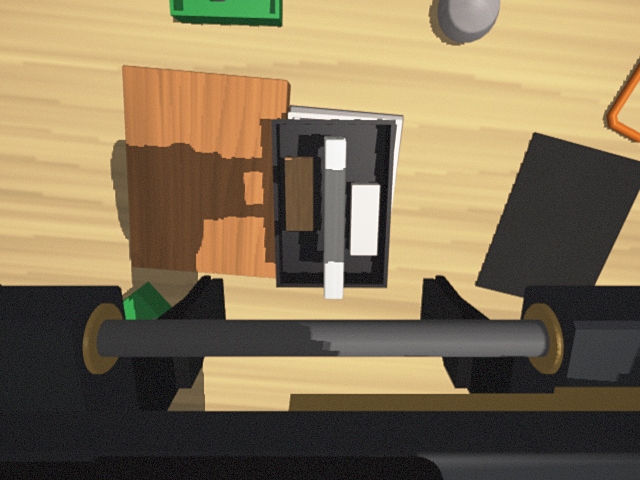

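The wrist view shows the bar upright from (335,137) to (334,298), the black tray rim spanning columns 275–397, and the white middle-tray rim at the upper right.

```bash
python3 - <<'E'
from h import *
c=cam("wrist");p=onplane(c,[[335,137],[334,298],[334.5,217.5]],.177);print(p.round(4),np.degrees(np.arctan2(*(p[0]-p[1])[1::-1])),np.linalg.norm(p[0]-p[1]))
print("mid rim corners z.081",onplane(c,[[403,116],[288,106]],.081).round(4))
print("board corners",onplane(c,[[122,66],[288,80],[133,266]],.044).round(4))
E
```

```text
[[0.5621 0.0183 0.177 ]
 [0.433  0.0056 0.177 ]
 [0.5011 0.0123 0.177 ]] 5.61516430849459 0.12969385461157834
mid rim corners z.081 [[ 0.5855 -0.0481  0.081 ]
 [ 0.584   0.0628  0.081 ]]
board corners [[0.6078 0.2371 0.044 ]
 [0.6108 0.0679 0.044 ]
 [0.3913 0.2326 0.044 ]]
```

Request:
{"name": "arm_command", "arguments": {
  "translation": [
    [0.8, 0, 2],
    [0, 0, 4],
    [0, 0, 4],
    [0, 0, 3],
    [0, 0, 0]
  ],
  "twist": [0, 0, 0, 0, 0]
}}

```text
time_s: 2.85
tool_pos: [0.4981, 0.003, 0.1877]
tool_rot: [-179.7, -0.3, -85.3]
force: [-0.8, 0.4, 0.6]
grip_width: 0.087
```

```bash
python3 - <<'E'
from h import *
plan([.4976,.012,.150],-84.6)
c=cam("wrist");cv2.imwrite("pics/w2.png",c["img"])
E
```

```text
now [0.4981 0.003  0.1877] [-179.74   -0.32  -85.33] t 2.85 grip 0.087 F [-0.8  0.4  0.6]
1 rows [[-0.91, -0.03, 3.77]] twist -0.73
```

View pics/w2.png

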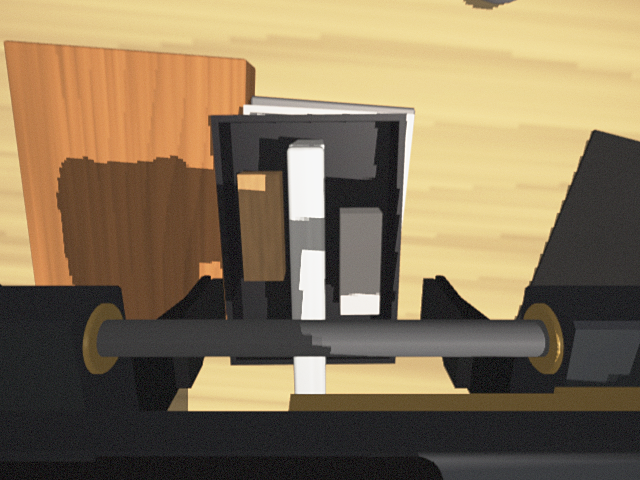

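The bar is now closer: far end at about (307,145), near end at about (310,395), with the fingers straddling it.

```bash
python3 - <<'E'
from h import *
c=cam("wrist");print(onplane(c,[[307,147],[310,390]],.177).round(4));plan([.4976,.012,.150],-84.6)
E
```

```text
[[0.562  0.016  0.177 ]
 [0.4423 0.0059 0.177 ]]
now [0.5002 0.0034 0.1905] [-179.44   -0.38  -85.31] t 2.95 grip 0.0871 F [0.1 0.1 0.6]
1 rows [[-0.88, 0.19, 4.05]] twist -0.71
```

Request:
{"name": "arm_command", "arguments": {
  "translation": [
    [-0.8, 0.1, 0],
    [0, 0, 2],
    [0, 0, 2],
    [0, 0, 0],
    [0, 0, 0]
  ],
  "twist": [-0.5, 0, 0, 0, 0]
}}

```text
time_s: 3.58
tool_pos: [0.504, 0.0131, 0.1576]
tool_rot: [-178.7, -0.5, -84.7]
force: [-0.4, -0.2, 0.0]
grip_width: 0.0867
```

Request:
{"name": "arm_command", "arguments": {
  "translation": [
    [0.1, 0.4, 0.7],
    [0, 0, 0],
    [0, 0, 0],
    [0, 0, 0]
  ],
  "twist": [0, 0, 0, 0]
}}

```text
time_s: 4.08
tool_pos: [0.5012, 0.0116, 0.1522]
tool_rot: [-178.5, -0.6, -84.7]
force: [0.0, 0.4, 0.5]
grip_width: 0.0872
```

Request:
{"name": "arm_command", "arguments": {
  "translation": [
    [0, 0, 0],
    [0, 0, 0],
    [0, 0, 0],
    [0, 0, 0]
  ],
  "twist": [0, 0, 0, 0],
  "grip": 0,
  "force": 35
}}

```text
time_s: 4.58
tool_pos: [0.5014, 0.0116, 0.1523]
tool_rot: [-178.5, -0.6, -84.7]
force: [0.1, 1.2, 0.1]
grip_width: 0.0548
```

Request:
{"name": "arm_command", "arguments": {
  "translation": [
    [0, 0, 0],
    [0, 0, 0],
    [0, 0, 0],
    [0, 0, 0],
    [0, 0, 0],
    [0, 0, 0]
  ],
  "twist": [0, 0, 0, 0, 0, 0]
}}

```text
time_s: 5.32
tool_pos: [0.5015, 0.0105, 0.1521]
tool_rot: [-178.5, -0.7, -84.8]
force: [-0.2, -1.6, -0.8]
grip_width: 0.0156
```

Request:
{"name": "arm_command", "arguments": {
  "translation": [
    [0, 0, -0.5],
    [0, 0, -1.5],
    [0, 0, -3],
    [0, 0, -3],
    [0, 0, -2],
    [0, 0, -0.5]
  ],
  "twist": [0, 0, 0, 0, 0, 0]
}}

```text
time_s: 6.08
tool_pos: [0.4951, 0.0132, 0.2596]
tool_rot: [-179.0, -0.5, -84.6]
force: [0.4, -0.7, -6.4]
grip_width: 0.016
```

```bash
python3 - <<'E'
from h import *
plan([.477,-.2785,.235],-88)
c=cam("scene");cv2.imwrite("pics/s2.png",c["img"][150:420,140:460])
E
```

```text
now [0.4951 0.0132 0.2596] [-178.96   -0.51  -84.62] t 6.08 grip 0.016 F [ 0.4 -0.7 -6.4]
6 rows [[4.81, 0.76, 0.41], [4.82, 0.71, 0.41], [4.83, 0.66, 0.41], [4.83, 0.61, 0.41], [4.84, 0.57, 0.41], [4.84, 0.52, 0.41]] twist 0.56
```

View pics/s2.png

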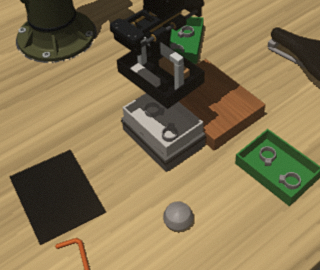

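The handled tray is lifted clear and level, and the middle tray stayed on the case with its clamps visible. Next I'll carry it to the mat.

Request:
{"name": "arm_command", "arguments": {
  "translation": [
    [2, 0.4, 0],
    [4, 0.6, 0],
    [5, 0.7, 0],
    [5, 0.7, 0],
    [5, 0.6, 0],
    [4, 0.6, 0],
    [2, 0.2, 0],
    [1, 0, 0],
    [0, 0, 0]
  ],
  "twist": [0.5, 0.5, 0.5, 0.5, 0.5, 0.5, 0, 0, 0]
}}

```text
time_s: 7.25
tool_pos: [0.4672, -0.2818, 0.2512]
tool_rot: [-179.8, -0.1, -87.9]
force: [-0.1, 0.3, -5.2]
grip_width: 0.0157
```

```bash
python3 - <<'E'
from h import *
plan([.477,-.2785,.0745],-88)
E
```

```text
now [ 0.4672 -0.2818  0.2512] [-1.7981e+02 -1.0000e-01 -8.7870e+01] t 7.25 grip 0.0157 F [-0.1  0.3 -5.2]
4 rows [[-0.07, -0.25, 4.42], [-0.07, -0.25, 4.42], [-0.07, -0.25, 4.42], [-0.07, -0.25, 4.42]] twist 0.03
```

Request:
{"name": "arm_command", "arguments": {
  "translation": [
    [0, -0.4, 3],
    [0, -0.4, 4],
    [0, -0.2, 4],
    [0, 0, 3],
    [0, 0, 0.8],
    [0, 0, 0.5]
  ],
  "twist": [0, 0, 0, 0, 0, 0]
}}

```text
time_s: 8.0
tool_pos: [0.4843, -0.2705, 0.0977]
tool_rot: [-179.4, -0.0, -86.9]
force: [-0.8, 0.0, -5.0]
grip_width: 0.0154
```

Request:
{"name": "arm_command", "arguments": {
  "translation": [
    [0, 0, 0.6],
    [0, 0, 0.6],
    [0, 0, 0.5],
    [0, 0, 0.4],
    [0, 0, 0.2],
    [0, 0, 0.2]
  ],
  "twist": [0, 0, 0, 0, 0, 0]
}}

```text
time_s: 8.75
tool_pos: [0.4867, -0.2715, 0.0746]
tool_rot: [-179.2, -0.2, -87.0]
force: [-1.8, -0.7, -2.9]
grip_width: 0.0157
```

Request:
{"name": "arm_command", "arguments": {
  "translation": [
    [0, 0, 0.2],
    [0, 0, 0.1],
    [0, 0, 0]
  ],
  "twist": [0, 0, 0]
}}

```text
time_s: 9.12
tool_pos: [0.4872, -0.2718, 0.0745]
tool_rot: [-179.2, -0.3, -87.0]
force: [-0.5, 0.2, -4.5]
grip_width: 0.0153
```

Request:
{"name": "arm_command", "arguments": {
  "translation": [
    [0, 0, 0],
    [0, 0, 0],
    [0, 0, 0],
    [0, 0, 0],
    [0, 0, 0],
    [0, 0, 0]
  ],
  "twist": [0, 0, 0, 0, 0, 0],
  "grip": 100
}}

```text
time_s: 9.88
tool_pos: [0.4898, -0.2732, 0.0762]
tool_rot: [-178.9, -0.5, -87.0]
force: [0.9, -0.6, 0.2]
grip_width: 0.0674
```

Request:
{"name": "arm_command", "arguments": {
  "translation": [
    [0, 0, -2],
    [0, 0, -4],
    [0, 0, -5],
    [0, 0, -4],
    [0, 0, -2],
    [0, 0, 0]
  ],
  "twist": [0, 0, 0, 0, 0, 0]
}}

```text
time_s: 10.62
tool_pos: [0.4857, -0.2715, 0.2504]
tool_rot: [-179.0, -0.4, -87.0]
force: [-0.4, -0.5, -0.1]
grip_width: 0.087
```

```bash
python3 - <<'E'
from h import *
plan([.5,-.09,.15],0)
c=cam("top");s=cam("scene")
a=cv2.resize(c["img"][180:320,240:400],None,fx=4,fy=4,interpolation=cv2.INTER_CUBIC)
b=cv2.resize(s["img"][160:440,130:430],(400,373))
w=np.zeros((560,1040,3),np.uint8);w[:560,:640]=a;w[:373,640:]=b;cv2.imwrite("pics/c3.png",cv2.resize(w,(800,431)))
H,S,V=cv2.split(cv2.cvtColor(c["img"],cv2.COLOR_BGR2HSV))
m=(S<50)&(V>130)
k=blob(cv2.morphologyEx(m.astype(np.uint8),cv2.MORPH_CLOSE,np.ones((3,3))),(384,245));print("rim",rect(c,k,.081),cv2.boundingRect(k))
E
```

```text
now [ 0.4857 -0.2715  0.2504] [-178.96   -0.41  -86.95] t 10.62 grip 0.087 F [-0.4 -0.5 -0.1]
9 rows [[-2.01, -0.27, 1.12], [-1.93, -0.6, 1.12], [-1.8, -0.91, 1.12], [-1.63, -1.2, 1.12], [-1.4, -1.46, 1.12], [-1.14, -1.67, 1.12], [-0.84, -1.84, 1.12], [-0.52, -1.96, 1.12], [-0.18, -2.02, 1.12]] twist -9.66
rim (array([495. ,   3.1]), 168.9, 110.9, 1.5) (334, 207, 51, 75)
```

View pics/c3.png

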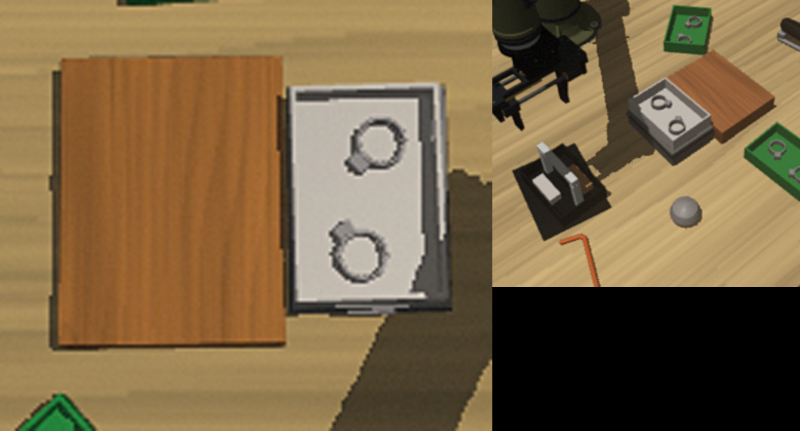

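The left crop shows the middle tray on the case with its rim spanning roughly (288,85)–(450,312), square to the block. The right crop shows the handled tray upright on the mat and everything else undisturbed. The block lies towards +y, so I'll push from the −y side with open fingers, jaws along x, giving two wide contacts.

Request:
{"name": "arm_command", "arguments": {
  "translation": [
    [-1.9, -0.2, 1.1],
    [-1.9, -0.6, 1.1],
    [-1.8, -0.9, 1.1],
    [-1.6, -1.2, 1.1],
    [-1.4, -1.5, 1.1],
    [-1.1, -1.6, 1.1],
    [-0.8, -1.8, 1.1],
    [-0.5, -1.8, 1.1],
    [0, 0, 0]
  ],
  "twist": [-9.7, -9.7, -9.7, -9.7, -9.7, -9.7, -9.7, -9.7, -9.7]
}}

```text
time_s: 11.85
tool_pos: [0.4845, -0.1061, 0.1407]
tool_rot: [-179.5, 0.5, 3.2]
force: [-0.8, -0.2, -0.6]
grip_width: 0.0872
```

```bash
python3 - <<'E'
from h import *
plan([.499,-.095,.056],1)
E
```

```text
now [ 0.4845 -0.1061  0.1407] [-179.5     0.45    3.22] t 11.85 grip 0.0872 F [-0.8 -0.2 -0.6]
2 rows [[0.76, -0.51, 4.24], [0.75, -0.53, 4.24]] twist 1.11
```

Request:
{"name": "arm_command", "arguments": {
  "translation": [
    [0.7, -0.4, 3],
    [0.6, -0.4, 3],
    [0, 0, 1.8],
    [0, 0, 0.3],
    [0, 0, 0]
  ],
  "twist": [1.1, 1.1, 0, 0, 0]
}}

```text
time_s: 12.48
tool_pos: [0.4921, -0.0957, 0.0525]
tool_rot: [-179.4, 0.9, 1.1]
force: [-0.4, 0.6, 0.3]
grip_width: 0.0871
```

```bash
python3 - <<'E'
from h import *
plan([.499,.085,.056],1)
E
```

```text
now [ 0.4921 -0.0957  0.0525] [-179.35    0.93    1.15] t 12.47 grip 0.0871 F [-0.4  0.6  0.3]
4 rows [[0.26, -4.51, -0.09], [0.26, -4.51, -0.09], [0.26, -4.51, -0.09], [0.25, -4.51, -0.09]] twist 0.04
```

Request:
{"name": "arm_command", "arguments": {
  "translation": [
    [0.4, -0.8, -0.5],
    [0.2, -1, 0],
    [0, -1, 0],
    [0, -1, 0],
    [0, -1, 0],
    [0, -1, 0]
  ],
  "twist": [0, 0, 0, 0, 0, 0]
}}

```text
time_s: 13.22
tool_pos: [0.4991, -0.0352, 0.061]
tool_rot: [-179.5, 0.7, 1.1]
force: [-0.1, -0.8, -2.1]
grip_width: 0.0868
```

Request:
{"name": "arm_command", "arguments": {
  "translation": [
    [0, -1.2, 0.1],
    [0, -1.2, 0.1],
    [0, -1.2, 0.1],
    [0, -1.2, 0],
    [0, -1.2, 0],
    [0, -1.2, 0]
  ],
  "twist": [0, 0, 0, 0, 0, 0]
}}

```text
time_s: 13.98
tool_pos: [0.4974, 0.0415, 0.0583]
tool_rot: [-179.6, 0.7, 1.1]
force: [-1.0, -0.6, -0.2]
grip_width: 0.0873
```

```bash
python3 - <<'E'
from h import *
plan([.499,.085,.058],1)
c=cam("scene");cv2.imwrite("pics/s4.png",cv2.resize(c["img"][150:420,140:460],None,fx=2,fy=2))
E
```

```text
now [0.4974 0.0415 0.0583] [-179.56    0.69    1.07] t 13.97 grip 0.0873 F [-1.  -0.6 -0.2]
1 rows [[0.24, -4.34, 0.03]] twist 0.07
```

View pics/s4.png

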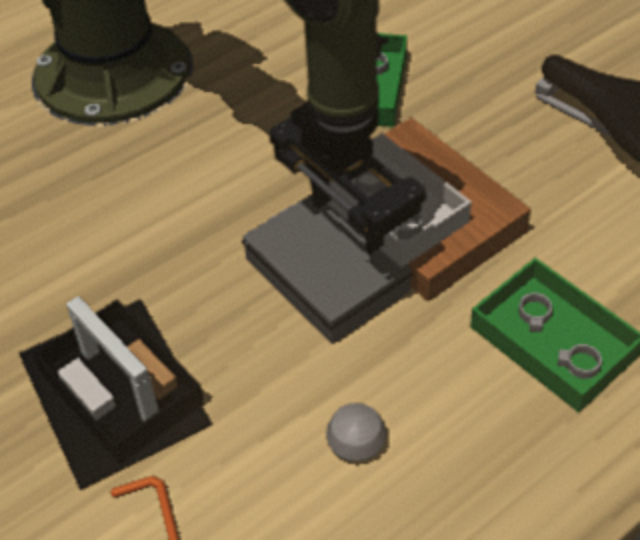

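The tray is sliding flat and square off the case onto the block, with the case unmoved at roughly (330,265). Continuing.

Request:
{"name": "arm_command", "arguments": {
  "translation": [
    [0, -1, 0],
    [0, -1, 0],
    [0, -1, 0],
    [0, -1, 0],
    [0, -0.3, 0],
    [0, 0, 0]
  ],
  "twist": [0, 0, 0, 0, 0, 0]
}}

```text
time_s: 14.78
tool_pos: [0.4961, 0.09, 0.0587]
tool_rot: [-179.5, 0.7, 1.2]
force: [0.9, -0.1, -0.2]
grip_width: 0.0869
```

Request:
{"name": "arm_command", "arguments": {
  "translation": [
    [0, 1, 0],
    [0, 1, -0.5],
    [0, 1, -3],
    [0, 0.5, -5],
    [0, 0, -5],
    [0, 0, -2]
  ],
  "twist": [0, 0, 0, 0, 0, 0]
}}

```text
time_s: 15.52
tool_pos: [0.4979, 0.0472, 0.2175]
tool_rot: [-179.4, 0.9, 0.9]
force: [0.7, 1.5, -1.0]
grip_width: 0.0871
```

```bash
python3 - <<'E'
from h import *
plan([.483,-.272,.2],-87)
E
```

```text
now [0.4979 0.0472 0.2175] [-179.43    0.88    0.92] t 15.53 grip 0.0871 F [ 0.7  1.5 -1. ]
9 rows [[-0.22, 3.54, 0.19], [0.38, 3.53, 0.19], [0.98, 3.41, 0.19], [1.54, 3.2, 0.19], [2.06, 2.89, 0.19], [2.52, 2.5, 0.19], [2.91, 2.04, 0.19], [3.21, 1.51, 0.19], [3.42, 0.95, 0.19]] twist 9.77
```

Request:
{"name": "arm_command", "arguments": {
  "translation": [
    [-0.2, 3.5, 0],
    [0.4, 3.5, 0],
    [1, 3.4, 0],
    [1.5, 3.2, 0],
    [2, 2.9, 0],
    [2.5, 2.5, 0],
    [2.9, 2, 0],
    [3.2, 1.5, 0],
    [2.6, 0.9, 0],
    [0, 0, 0]
  ],
  "twist": [9.7, 9.7, 9.7, 9.7, 9.7, 9.7, 9.7, 9.7, 9, 0]
}}

```text
time_s: 16.77
tool_pos: [0.4736, -0.2803, 0.2229]
tool_rot: [179.9, 0.3, -89.1]
force: [-0.7, 0.6, -0.5]
grip_width: 0.0868
```

```bash
python3 - <<'E'
from h import *
plan([.483,-.272,.0765],-87)
np.set_printoptions(suppress=True)
f=lambda m:cv2.morphologyEx(m.astype(np.uint8),cv2.MORPH_OPEN,np.ones((3,3),np.uint8))
for n,pc,pm in(("top",(360,245),(300,245)),("scene",(305,278),(350,240))):
    c=cam(n);H,S,V=cv2.split(cv2.cvtColor(c["img"],cv2.COLOR_BGR2HSV))
    print(n,"hsv",H[pc[1],pc[0]],S[pc[1],pc[0]],V[pc[1],pc[0]])
    try:
        k=blob(f((S<60)&(V<110)&(V>50)),pc);print("case",rect(c,k,.046),cv2.boundingRect(k))
        k=blob(f((S<60)&(V>120)),pm);print("mid",rect(c,k,.079),cv2.boundingRect(k))
    except Exception as e:print(e)
    cv2.imwrite(f"pics/{n}5.png",c["img"])
w=cam("wrist");cv2.imwrite("pics/w5.png",w["img"])
t=cv2.imread("pics/top5.png")[170:320,220:540];t=cv2.resize(t,None,fx=2.5,fy=2.5);o=np.zeros((600,800,3),np.uint8);o[:375]=t
o[375:,:300]=cv2.resize(w["img"],(300,225));s=cv2.imread("pics/scene5.png")[195:320,240:420];o[375:,300:624]=cv2.resize(s,(324,225));cv2.imwrite("pics/c5.png",o)
E
```

```text
now [ 0.4736 -0.2803  0.2229] [179.85   0.34 -89.12] t 16.77 grip 0.0868 F [-0.7  0.6 -0.5]
3 rows [[-0.27, -0.32, 4.88], [-0.27, -0.32, 4.88], [-0.26, -0.32, 4.88]] twist -0.71
top hsv 19 17 119
case (array([502.7, 158.4]), 152.9, 101.0, 1.4) (270, 211, 45, 65)
mid (array([490.1, 158.1]), 148.7, 90.1, 1.0) (271, 214, 41, 66)
scene hsv 24 26 99
case (array([515.7,  -7.1]), 188.9, 135.2, 0.3) (266, 245, 79, 75)
mid (array([513.3, 144.2]), 134.8, 88.8, 1.8) (320, 218, 63, 39)
```

View pics/c5.png

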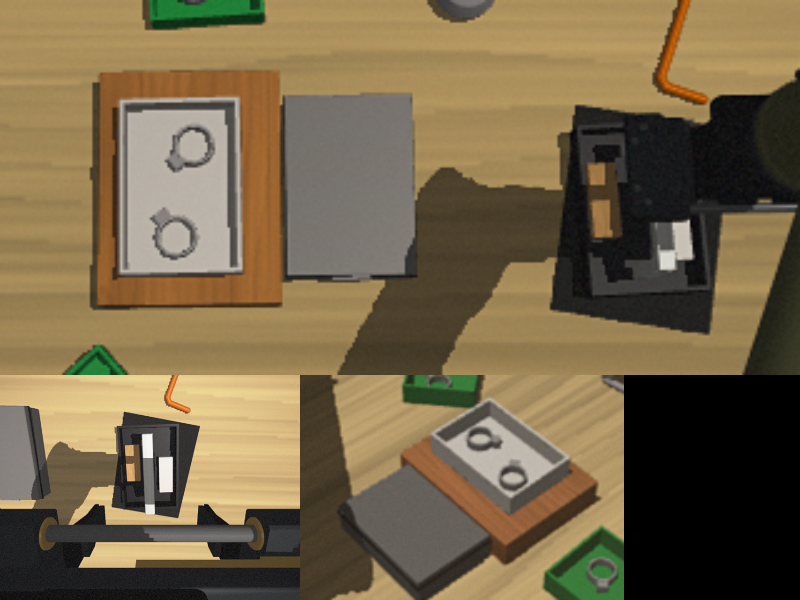

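The crop shows the middle tray wholly on the block (rim (118,97)–(242,275), block (97,70)–(281,306)). The case is clear at (284,94)–(415,278), and the handled tray stands on the mat.

```bash
python3 - <<'E'
from h import *
w=cam("wrist");H,S,V=cv2.split(cv2.cvtColor(w["img"],cv2.COLOR_BGR2HSV))
m=((S<70)&(V>75)).astype(np.uint8)
k=blob(cv2.morphologyEx(m,cv2.MORPH_CLOSE,np.ones((3,3))),(316,140));print("bar",rect(w,k,.099),cv2.boundingRect(k))
print(onplane(w,[[316,124],[320,294]],.099).round(4))
c=cam("top");H,S,V=cv2.split(cv2.cvtColor(c["img"],cv2.COLOR_BGR2HSV))
k=blob(cv2.morphologyEx(((S<50)&(V>100)&(V<140)).astype(np.uint8),cv2.MORPH_OPEN,np.ones((3,3))),(360,225));print("case",rect(c,k,.046),cv2.boundingRect(k))
plan([.483,-.272,.0765],-87)
E
```

```text
bar (array([ 489.5, -288.3]), 141.3, 57.0, 3.7) (299, 105, 84, 194)
[[ 0.5478 -0.2676  0.099 ]
 [ 0.4209 -0.2731  0.099 ]]
case (array([500.3,   1.5]), 168.9, 118.2, -0.1) (334, 208, 52, 73)
now [ 0.4756 -0.2755  0.2232] [179.89   0.37 -88.63] t 17.02 grip 0.087 F [-0.3 -0.2 -1.2]
3 rows [[-0.11, -0.25, 4.89], [-0.11, -0.25, 4.89], [-0.1, -0.25, 4.89]] twist -0.54
```

Request:
{"name": "arm_command", "arguments": {
  "translation": [
    [-0.4, -0.8, 2],
    [0, 0, 4],
    [0, 0, 4],
    [0, 0, 2.5],
    [0, 0, 0]
  ],
  "twist": [-1, 0, 0, 0, 0]
}}

```text
time_s: 17.65
tool_pos: [0.4858, -0.2629, 0.0905]
tool_rot: [179.9, 0.5, -86.8]
force: [0.3, 0.5, -0.0]
grip_width: 0.087
```

```bash
python3 - <<'E'
from h import *
plan([.485,-.271,.075],-87.4)
E
```

```text
now [ 0.4858 -0.2629  0.0905] [179.9    0.55 -86.76] t 17.65 grip 0.087 F [ 0.3  0.5 -0. ]
1 rows [[0.8, 0.12, 1.55]] twist 0.64
```

Request:
{"name": "arm_command", "arguments": {
  "translation": [
    [0.7, 0.1, 0.8],
    [0, 0, 0.6],
    [0, 0, 0],
    [0, 0, 0]
  ],
  "twist": [0.5, 0, 0, 0]
}}

```text
time_s: 18.15
tool_pos: [0.4873, -0.2703, 0.0778]
tool_rot: [-179.9, 0.4, -87.2]
force: [0.5, -0.5, -0.3]
grip_width: 0.0869
```

Request:
{"name": "arm_command", "arguments": {
  "translation": [
    [0, 0, 0],
    [0, 0, 0],
    [0, 0, 0],
    [0, 0, 0],
    [0, 0, 0],
    [0, 0, 0],
    [0, 0, 0],
    [0, 0, 0],
    [0, 0, 0]
  ],
  "twist": [0, 0, 0, 0, 0, 0, 0, 0, 0],
  "grip": 0,
  "force": 35
}}

```text
time_s: 19.27
tool_pos: [0.488, -0.2711, 0.0789]
tool_rot: [-179.8, 0.3, -87.2]
force: [-0.2, -0.1, 0.1]
grip_width: 0.0158
```

Request:
{"name": "arm_command", "arguments": {
  "translation": [
    [0, 0, -0.5],
    [0, 0, -1.5],
    [0, 0, -3],
    [0, 0, -4],
    [0, 0, -3],
    [0, 0, -1],
    [0, 0, 0]
  ],
  "twist": [0, 0, 0, 0, 0, 0, 0]
}}

```text
time_s: 20.15
tool_pos: [0.4843, -0.2695, 0.2109]
tool_rot: [179.8, 0.7, -87.1]
force: [0.4, -0.3, -6.4]
grip_width: 0.0158
```

```bash
python3 - <<'E'
from h import *
plan([.505,0.0,.21],-89.6,step=.045)
E
```

```text
now [ 0.4843 -0.2695  0.2109] [179.77   0.66 -87.13] t 20.15 grip 0.0158 F [ 0.4 -0.3 -6.4]
7 rows [[-3.83, -0.49, 0.01], [-3.83, -0.47, 0.01], [-3.84, -0.44, 0.01], [-3.84, -0.42, 0.01], [-3.84, -0.39, 0.01], [-3.84, -0.37, 0.01], [-3.85, -0.35, 0.01]] twist 0.35
```

Request:
{"name": "arm_command", "arguments": {
  "translation": [
    [-2, -0.3, 0],
    [-4, -0.5, 0],
    [-5, -0.6, 0],
    [-5, -0.5, 0],
    [-5, -0.5, 0],
    [-3.2, -0.2, 0],
    [-1.5, 0, 0],
    [-0.5, 0, 0],
    [0, 0, 0]
  ],
  "twist": [0.5, 0.5, 0.5, 0.5, 0.3, 0.2, 0, 0, 0]
}}

```text
time_s: 21.28
tool_pos: [0.497, -0.0013, 0.2015]
tool_rot: [178.7, 0.9, -90.0]
force: [-0.9, -0.9, -6.5]
grip_width: 0.0157
```

```bash
python3 - <<'E'
from h import *
plan([.505,0.0,.132],-89.7,step=.045)
E
```

```text
now [ 0.497  -0.0013  0.2015] [178.66   0.93 -89.99] t 21.27 grip 0.0157 F [-0.9 -0.9 -6.5]
2 rows [[-0.06, -0.4, 3.47], [-0.06, -0.4, 3.47]] twist -0.15
```

Request:
{"name": "arm_command", "arguments": {
  "translation": [
    [0, -0.4, 1.5],
    [0, -0.3, 2],
    [0, 0, 1.5],
    [0, 0, 0.6],
    [0, 0, 0]
  ],
  "twist": [-0.2, 0, 0, 0, 0]
}}

```text
time_s: 21.9
tool_pos: [0.5028, -0.0065, 0.1404]
tool_rot: [178.5, 0.9, -90.3]
force: [0.8, 0.0, -6.1]
grip_width: 0.0155
```

```bash
python3 - <<'E'
from h import *
plan([.505,0.0,.124],-89.7,step=.045)
t=cam("top");s=cam("scene");cv2.imwrite("pics/top6.png",t["img"]);cv2.imwrite("pics/scene6.png",s["img"])
a=cv2.resize(t["img"][195:295,320:400],(480,600),interpolation=cv2.INTER_CUBIC);b=cv2.resize(s["img"][215:330,250:360],(320,335),interpolation=cv2.INTER_CUBIC)
o=np.zeros((600,800,3),np.uint8);o[:,:480]=a;o[:335,480:]=b;cv2.imwrite("pics/c6.png",o)
E
```

```text
now [ 0.5028 -0.0065  0.1404] [178.54   0.86 -90.28] t 21.9 grip 0.0155 F [ 0.8  0.  -6.1]
1 rows [[-0.65, -0.22, 1.64]] twist -0.58
```

View pics/c6.png

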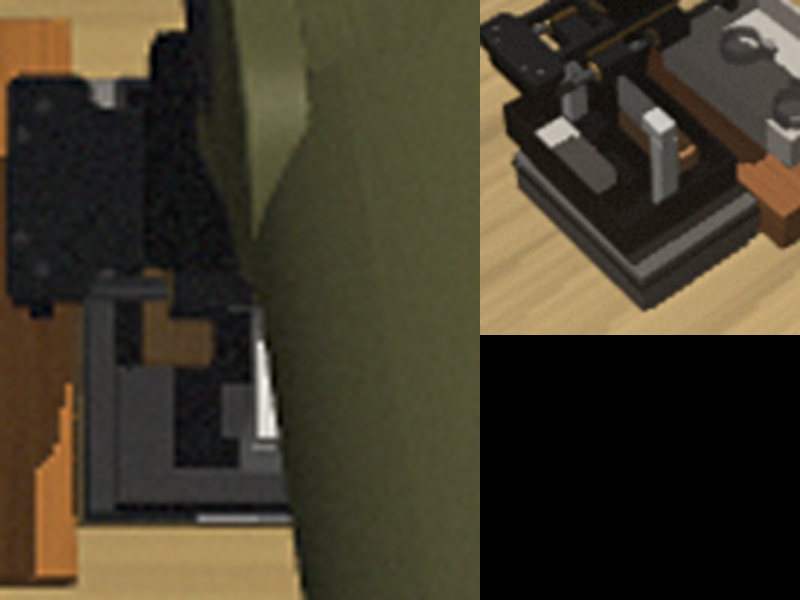

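Request:
{"name": "arm_command", "arguments": {
  "translation": [
    [-0.7, -0.2, 0.3],
    [0, 0, 0.3],
    [0, 0, 0.2],
    [0, 0, 0]
  ],
  "twist": [-0.5, 0, 0, 0]
}}

```text
time_s: 22.5
tool_pos: [0.5064, 0.0017, 0.1342]
tool_rot: [178.8, 0.8, -89.7]
force: [-0.6, -0.2, -5.8]
grip_width: 0.0159
```

```bash
python3 - <<'E'
from h import *
plan([.505,0.0015,.122],-89.7,step=.045)
E
```

```text
now [0.5064 0.0017 0.1342] [178.81   0.83 -89.69] t 22.5 grip 0.0159 F [-0.6 -0.2 -5.8]
1 rows [[0.02, 0.14, 1.22]] twist 0.01
```

Request:
{"name": "arm_command", "arguments": {
  "translation": [
    [0, 0.1, 0.4],
    [0, 0.1, 0.3],
    [0, 0, 0.2],
    [0, 0, 0.2],
    [0, 0, 0.1],
    [0, 0, 0]
  ],
  "twist": [0, 0, 0, 0, 0, 0]
}}

```text
time_s: 23.25
tool_pos: [0.5043, 0.002, 0.1231]
tool_rot: [178.8, 0.8, -89.7]
force: [-1.6, -0.7, -4.5]
grip_width: 0.0156
```

Request:
{"name": "arm_command", "arguments": {
  "translation": [
    [0, 0, 0.1],
    [0, 0, 0.1],
    [0, 0, 0.1],
    [0, 0, 0]
  ],
  "twist": [0, 0, 0, 0]
}}

```text
time_s: 23.75
tool_pos: [0.5046, 0.002, 0.1221]
tool_rot: [178.9, 0.7, -89.7]
force: [-1.4, 0.8, -1.3]
grip_width: 0.0157
```

Request:
{"name": "arm_command", "arguments": {
  "translation": [
    [0, 0, 0.1],
    [0, 0, 0]
  ],
  "twist": [0, 0]
}}

```text
time_s: 24.0
tool_pos: [0.5047, 0.0021, 0.122]
tool_rot: [178.9, 0.7, -89.7]
force: [-2.8, 0.7, 0.1]
grip_width: 0.0157
```

Request:
{"name": "arm_command", "arguments": {
  "translation": [
    [0, 0, 0],
    [0, 0, 0],
    [0, 0, 0],
    [0, 0, 0],
    [0, 0, 0],
    [0, 0, 0],
    [0, 0, 0],
    [0, 0, 0]
  ],
  "twist": [0, 0, 0, 0, 0, 0, 0, 0],
  "grip": 100
}}

```text
time_s: 25.0
tool_pos: [0.5068, 0.0018, 0.122]
tool_rot: [179.1, 0.7, -89.7]
force: [0.6, 0.0, 0.4]
grip_width: 0.084
```

Request:
{"name": "arm_command", "arguments": {
  "translation": [
    [0, 0, -1],
    [0, 0, -3],
    [0, 0, -5],
    [0, 0, -4],
    [4, 0.5, -2],
    [5, 0.5, 0],
    [5, 0.5, 0],
    [5, 0.5, 0],
    [4, 0.5, 0],
    [0, 0, 0]
  ],
  "twist": [0, 0, 0, 0, 0, 0, 0, 0, 0, 0]
}}

```text
time_s: 26.25
tool_pos: [0.4867, -0.2362, 0.2825]
tool_rot: [179.6, 0.5, -89.4]
force: [0.1, -0.3, -0.2]
grip_width: 0.0869
```

```bash
python3 - <<'E'
from h import *
t=cam("top");s=cam("scene");cv2.imwrite("pics/top7.png",t["img"]);cv2.imwrite("pics/scene7.png",s["img"])
a=cv2.resize(t["img"][195:295,320:400],(480,600),interpolation=cv2.INTER_CUBIC);b=cv2.resize(s["img"][200:325,250:390],(320,286),interpolation=cv2.INTER_CUBIC)
o=np.zeros((600,800,3),np.uint8);o[:,:480]=a;o[:286,480:]=b;cv2.imwrite("pics/c7.png",o)
H,S,V=cv2.split(cv2.cvtColor(t["img"],cv2.COLOR_BGR2HSV))
k=blob(((S<45)&(V>120)).astype(np.uint8),(356,235));print("bar",rect(t,k,.142),cv2.boundingRect(k))
E
```

```text
bar (array([498.4,   1.7]), 126.5, 14.9, -0.5) (358, 209, 8, 59)
```

View pics/c7.png

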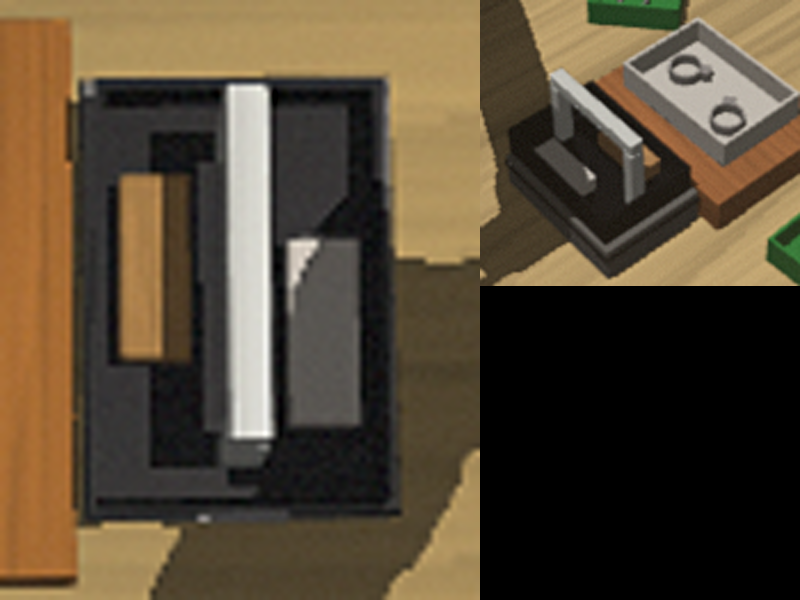

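The handled tray sits square on the case. In the top view the bar is at (498.4, 1.7) mm, turned −0.5°; the case was at (500.3, 1.5) mm, −0.1°, so they agree within about 2 mm. The middle tray lies flat on the block and the arm is clear.

```bash
python3 -c "
from cell import env
print(env.sign_off())"
```

```text
the job is handed in; nothing more can be done
None
```

The job is done and handed in at about 26 s on the robot's clock. I lifted the handled tray onto the mat and pushed the middle tray flat onto the brown block with open fingers. I then lowered the handled tray gently onto the grey case, let go and moved the arm clear.

**Last checks**
- **Handled tray on case:** in the top camera the bar is about 2 mm (x) and 0.2 mm (y) from the case's centre, turned about 0.4°. I measured the case just before setting the tray on it.
- **Middle tray on block:** it looks flat and wholly on the block, by my reading of the top picture about 8 mm off centre, within the 35 mm allowed.
- **Other things:** the bell, hex key and green trays looked untouched in the pictures. I did not measure their positions, and I looked at the saddle only in part after the first view.

**What disagreed**
- **Camera mismatch:** the scene camera differed from the top camera by about 5–7 mm along x. I used the top camera alone for the final fit.
- **Arm drift:** during the moves the arm drifted by up to about 1 cm and 1.5° of tilt, which I corrected step by step. The tilt was about 1° when the handled tray was set down.

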